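# Make up the pack kit and the soldering kit

## Robot

A 6-joint arm with a two-finger parallel gripper is mounted at the origin on a cart in front of the work surface, level with it; the furniture and walls round the work are solid. World frame = base frame: x ahead of the robot, y to its left, z up, the work surface at z = 0. Lengths are in m, angles in rad, forces in N, time in s.
With the tool pointing down it reaches from about 0.275 to 0.875 m from the base axis. Payload 12.5 kg.
Tool frame: the origin (TCP) lies at the very end of the fingers, on their centre line; the grasp point (between the pads) lies 19 mm behind it; z points along the fingers, y is the line along which they close (so a half turn about z gives the same grasp; the last joint's range is limited). The gripper opens to 85 mm and grips with 20 to 120 N. Pads are 22 mm wide; open, the fingers measure 114 mm over their backs; the gripper's body (76 mm by 85 mm) begins 54 mm behind the grasp point. The pads swing forward as they close: fully open they stand 13 mm farther back than shut.
Start: joints at [1.094, 0.351, 1.652, -0, 1.139, -0.085], TCP at [0.21, 0.508, 0.231] pointing down, gripper open.
Joint ranges: [-2.75, 2.75], [-0.79, 2.1], [0.01, 2.65], [-1.57, 4.71], [0.07, 3.14], [-2.87, 2.87]. Speed limits (rad/s): [2.22, 2.22, 2.79, 3.14, 3.14, 3.14].

## Interface

Orientations are given as a 3x3 rotation matrix whose columns are the frame's x, y, z axes.
In Python, from bench import manip gives the robot as it stands. Calls block until the motion is done:
- manip.move_ptp(position, orientation): joint-space move of the TCP to a pose.
- manip.move_l(position, attitude=None, max_speed=0.15): straight line of the TCP; attitude=None keeps the orientation; max_speed is the mean speed in m/s.
- manip.move_j(angles): joint-space move.
- manip.set_gripper(opening, effort=None): opening from 0.0 (shut) to 1.0 (fully open); effort is the grip in N (None keeps the last); returns when the fingers have stopped.
- manip.dwell(seconds).
- manip.inverse_kinematics(position, orientation): joint angles nearest the present ones, or None.
- manip.grab_frame(name): name is "scene" or "side" or "wrist"; returns (picture, depth): 384x512x3 uint8, red, green, blue; 384x512 float32, m along the optical axis (not along the pixel's ray), 0 where there is no reading.
- manip.get_calibration(name): a dict with "camera_matrix" (3x3 intrinsics, pixels), "R" (3x3) and "t" (3): a world point X has camera coordinates R X + t. Camera axes: x right, y down, z forward; pixel columns grow to the right and rows downward; lengths in m; the calibration is good to about 2 mm. A picture is of the moment at which its call begins: read the wrist's pose just before it. get_calibration takes no time and is no camera call; for the wrist camera it gives the pose at the moment of the call.
A pose or a line that the arm cannot do raises manip.Unreachable and nothing moves.
- manip.sign_off(): hands the job in; it is judged then, once.
Trained networks look in the newest picture that a camera, given by its name, has taken for a name from the list of things; names that differ only in an ending like _2 or _b are one class to them, and where a whole thing is asked for, a point or a joint stands for the part that bears it (a point fixed in the world has none). Each returns a list of dicts, best first, with "confidence" (0 to 1); they miss things now and then, are a little off and sometimes report something else, mostly with a low value. They report only what shows in the picture. A call takes as long as a camera call. They do not tell look-alikes from the thing itself.
- manip.look_for(camera, name): "at" ([x, y, z] in m, in world coordinates, good to about 4 mm: the middle of the surface that is visible of it).
Readings, each from a call of its own:
- manip.current_time(): time.
- manip.current_qpos(): joint angles.
- manip.current_joint_vel(): joint speeds.
- manip.current_joint_torque(): joint torques, N m.
- manip.current_ee_pos(): TCP position.
- manip.current_tcp_rot(): TCP orientation.
- manip.current_force(): force on the tool from outside, world axes, zero at the start.
- manip.current_ft_torque(): the same for the moment, N m.
- manip.current_grip_width(): opening from 0.0 (shut) to 1.0 (fully open).
- manip.current_grip_force(): force on a finger pad.
Only numpy, scipy, OpenCV 4.12 (cv2) and the standard library are available. Lean on these libraries where they do the work, as an engineer would, in place of code of your own. Each camera call takes 0.05 s, during which the arm holds its last target. There are 200 camera calls.

## Task

Make up the two kits from the stock on the bench. The pack kit gets the black cell spacer frame, standing upright in the square pocket of its tray, and the two round cells, one lying along each groove; the soldering kit gets the solder reel in the large round pocket of the other tray and the small flux tin in the small one, both upright. Everything must sit down in its pocket, and the flux bottle, the roll of tape and the screwdriver stay where they are.

Things in the scene. Friction and masses are not known exactly. Their poses are not given: they have to be found in the camera images.
- pack_tray: Pack kit tray: grey plate 170 (x) x 125 (y) mm, deck 12 high, fixed. Origin: centre of underside, z up; white card on -x edge. Square pocket 60 x 60, 6 mm deep (floor z = 6), centre x = 45, y = 0. Two V grooves along x, 82 long, 30 wide, 5 deep in the middle, centres x = -36, y = -34 and +34 mm; a cell centres itself, axis at z = 16.5 mm; either cell in either groove, either way round.
- solder_tray: Soldering kit tray: grey plate of the same outline, 170 (x) x 125 (y) mm, deck 12 mm high, fixed. Origin: centre of underside, z up; white card on the -x edge, towards the robot. Round pockets 6 mm deep (floor z = 6 mm): the large one 76 mm in diameter, centre x = 36, y = 0; the small one 46 mm in diameter, centre x = -48, y = 0 mm.
- cell_1_mid (a point): Middle of a round battery cell, on its axis: teal cylinder 18 mm in diameter, 65 mm long, 46 g, lying on the bench (axis 9 mm up); it can roll. y runs along the cell's length. Grip it across its diameter.
- cell_2_mid (a point): Middle of the second round battery cell, on its axis: same make as the first, teal, 18 mm in diameter, 65 mm long, lying on the bench, y along its length.
- cell_frame: Cell spacer frame: black block 42 x 42 mm, 53 mm high, about 30 g, standing upright. Origin: centre of its underside; x and y square to its sides, z up.
- solder_reel: Reel of solder wire standing on its flange: 58 mm in diameter over two dark flanges (4 mm thick at the top, 5 mm at the bottom; the silvery wire between is 32 mm across), 36 mm high, 0.24 kg. Origin: centre of its underside, z along its axis, up.
- flux_tin: Flux tin: small round white tin with a grey-blue lid (closed, stays on), 28 mm in diameter, 28 mm high, 60 g. Origin: centre of its underside, z up.
- flux_bottle: Cream flux bottle with a red needle cap, 30 mm in diameter, 90 mm high, standing among the stock; belongs to no kit and stays where it is. Origin: centre of its underside.
- tape_roll: Roll of amber tape lying flat at the back left, 68 mm in diameter, 26 mm high; stays where it is. Origin: centre of its underside.
- screwdriver: Small screwdriver with a yellow handle lying along y near the front edge of the bench, 152 mm long, 22 mm thick; stays where it is. Origin: at its middle on the underside; y along it, handle towards +y.
There are look-alikes about, which are no part of the job. Leave any yellow look-alike of the cell_frame alone.

How it is judged:
By the outcome, as a careful person would: the job done as asked, in the order asked, and still so for the second after the job is handed in, with the robot touching nothing.
It also fails if it takes over 109 s, if anything falls off the work surface, if the arm or the gripper's body presses on something with over 40 N, if the wrist force passes 120 N, or if a joint passes its speed limit or range.

## Working session

There is one attempt and no reset: what is moved stays moved. The work goes in short steps, each a Python script; the robot and the scene stay as the last script left them, time stands still between calls to the robot, and variables do not carry over. Pictures are saved under pics/ and viewed, at most 14 in all, crops included, and the job is handed in when it is done.

```bash
mkdir -p pics; ls
cat > h.py <<'E'
import numpy as np, cv2
from bench import manip
def snap(n,f):
    c=manip.get_calibration(n); p,d=manip.grab_frame(n)
    cv2.imwrite('pics/'+f+'.png',p[:,:,::-1]); np.savez('pics/'+f+'.npz',p=p,d=d,K=c['camera_matrix'],R=c['R'],t=c['t'])
    return p,d,c
def cloud(d,c):
    K=np.array(c['camera_matrix']);R=np.array(c['R']);t=np.array(c['t'])
    v,u=np.mgrid[0:d.shape[0],0:d.shape[1]]
    X=np.stack([(u-K[0,2])/K[0,0]*d,(v-K[1,2])/K[1,1]*d,d],-1)
    return (X-t)@R
E
python3 - <<'E'
from h import *
p,d,c=snap('scene','s0'); W,_,_=snap('side','d0')
for n in ['pack_tray','solder_tray','cell_1_mid','cell_frame','solder_reel','flux_tin','flux_bottle','tape_roll','screwdriver']:
    print(n,[(np.round(r['at'],3).tolist(),round(r['confidence'],2)) for r in manip.look_for('scene',n)])
print(manip.current_time())
cv2.imwrite('pics/a.png',np.hstack([cv2.imread('pics/s0.png')]))
E
```

```text
pics
pack_tray [([0.482, -0.307, 0.012], 0.94)]
solder_tray [([0.499, 0.247, 0.011], 0.64)]
cell_1_mid [([0.7, 0.171, 0.017], 0.6), ([0.556, 0.003, 0.015], 0.55)]
cell_frame [([0.658, -0.483, 0.034], 0.78), ([0.437, -0.127, 0.036], 0.76), ([0.665, 0.283, 0.033], 0.55)]
solder_reel [([0.539, 0.093, 0.031], 0.63), ([0.425, -0.002, 0.012], 0.2)]
flux_tin [([0.549, -0.112, 0.021], 0.49)]
flux_bottle [([0.437, 0.105, 0.036], 0.65)]
tape_roll [([0.704, 0.171, 0.02], 0.7)]
screwdriver [([0.346, -0.202, 0.016], 0.82)]
0.55
```

View pics/s0.png

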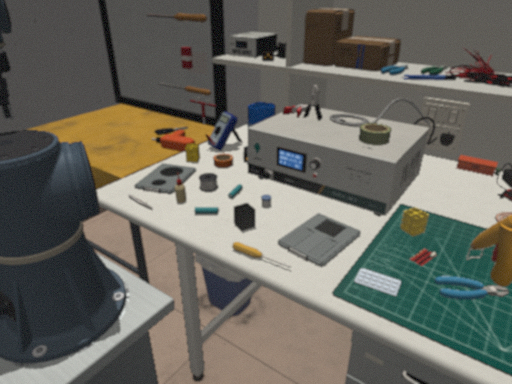

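View pics/d0.png

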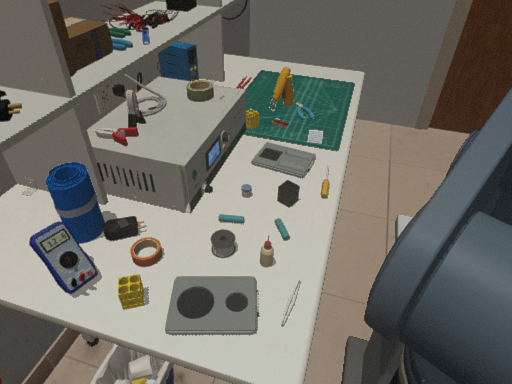

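The black frame is at scene (244,215). Its look-alikes are the yellow blocks at (192,152) and (414,220). The cells are at (206,210) and (235,190), the reel at (208,181) and the tin at (266,200). The pack tray is at (320,238) and the solder tray at (166,178). The instrument stands behind the stock. Next I take closer wrist views from above.

Run:
```python
from h import *
z=np.load('pics/d0.npz'); C=cloud(z['d'],dict(camera_matrix=z['K'],R=z['R'],t=z['t']))
m=(z['d']>0)&(C[...,2]>.1)&(C[...,0]>.3)&(C[...,0]<.9)&(abs(C[...,1])<.5)
q=C[m]; print('tall',q.min(0),np.percentile(q,2,axis=0),q.max(0))
print(np.round(manip.current_tcp_rot(),3).tolist())
R=np.array([[1,0,0],[0,-1,0],[0,0,-1.]])
c=manip.get_calibration('wrist');print('cam in tool', np.array(manip.current_tcp_rot()).T@(-np.array(c['R']).T@c['t']-manip.current_ee_pos()))
for i,(x,y) in enumerate([(.40,.24),(.42,.0),(.40,-.28)]):
    try:
        manip.move_ptp([x,y,.36],R); snap('wrist','w%d'%i)
        if i==1:
          for n in ['cell_1_mid','flux_tin','solder_reel','cell_frame']: print(n,[(np.round(r['at'],3).tolist(),round(r['confidence'],2)) for r in manip.look_for('wrist',n)])
    except manip.Unreachable as e: print(i,e)
print(manip.current_time(),manip.current_qpos())
cv2.imwrite('pics/w.png',cv2.resize(np.vstack([cv2.imread('pics/w%d.png'%i) for i in (0,2)]),None,fx=.75,fy=.75))
```

```text
tall [ 0.64458543 -0.40779776  0.10001513] [ 0.6615111  -0.37266351  0.10333586] [0.8999944  0.31342079 0.28027279]
[[-0.924, 0.382, -0.0], [0.382, 0.924, -0.0], [-0.0, -0.0, -1.0]]
cam in tool [ 0.06579997 -0.00055402 -0.14173204]
cell_1_mid []
flux_tin [([0.561, -0.097, 0.029], 0.78), ([0.45, -0.118, 0.041], 0.65)]
solder_reel [([0.549, 0.105, 0.036], 0.78)]
cell_frame [([0.446, -0.113, 0.04], 0.75)]
4.75 [-7.03967035e-01  1.27427486e-01  1.62005902e+00  2.89715840e-04
  1.39394828e+00  8.65504971e-01]
```

View pics/w.png

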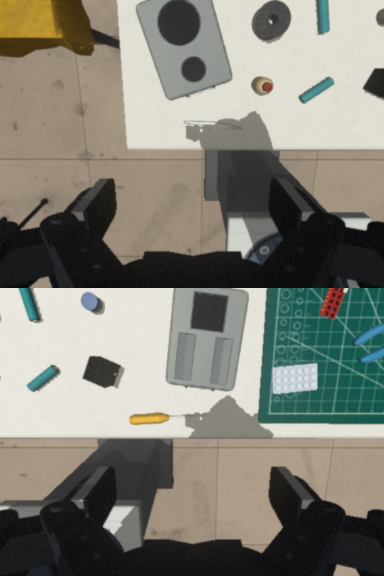

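View pics/w1.png

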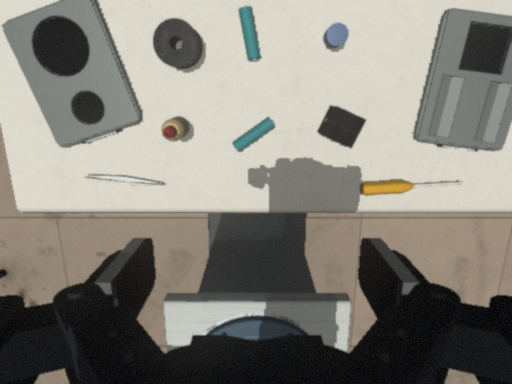

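The wrist view w1 shows the tray pockets clearly. The cells are at (249,33) and (253,134), the frame at (341,126), the tin at (336,36), the reel at (178,44) and the bottle at (174,129). Next I measure from depth and colour.

```bash
cat > meas.py <<'E'
from h import *
def ld(f):
    z=np.load('pics/%s.npz'%f); C=cloud(z['d'],dict(camera_matrix=z['K'],R=z['R'],t=z['t'])); C[z['d']<=0]=9
    return z['p'],C,z
def comps(mask,amin=60):
    n,l,s,c=cv2.connectedComponentsWithStats(mask.astype(np.uint8),connectivity=4)
    return [l==i for i in range(1,n) if s[i,4]>=amin]
def rect(P):
    r=cv2.minAreaRect((P*1000).astype(np.float32)); b=cv2.boxPoints(r)/1000
    e1,e2=b[1]-b[0],b[2]-b[1]
    L=e1 if np.linalg.norm(e1)>np.linalg.norm(e2) else e2
    return np.array(r[0])/1000,sorted([np.linalg.norm(e1),np.linalg.norm(e2)]),np.degrees(np.arctan2(L[1],L[0]))
if __name__=='__main__':
  for f in ['w0','w1','w2']:
    p,C,z=ld(f); h=cv2.cvtColor(p,cv2.COLOR_RGB2HSV); B=(C[...,0]>.3)&(C[...,0]<.64)&(C[...,2]<.12)
    print(f,'bench z',np.median(C[B&(h[...,2]>200)&(h[...,1]<40)][:,2]))
    for m in comps(B&(h[...,0]>80)&(h[...,0]<100)&(h[...,1]>100)&(C[...,2]>.004)): 
        c,s,a=rect(C[m][:,:2]); print(' teal',m.sum(),c.round(4),np.round(s,4),round(a,1),np.percentile(C[m][:,2],98).round(4))
    for m in comps(B&(C[...,2]>.005),150):
        if m[:, [0,-1]].any() : print('edge',end='')
        zz=np.percentile(C[m][:,2],95); top=m&(C[...,2]>zz-.005)
        c,s,a=rect(C[top][:,:2]); v,u=np.argwhere(m).mean(0); print(' comp',m.sum(),(int(u),int(v)),'top',zz.round(4),c.round(4),np.round(s,4),round(a,1),'mean',C[top].mean(0)[:2].round(4))
        if m.sum()>2000: # pockets inside
            ys,xs=np.where(m); hull=cv2.convexHull(np.c_[xs,ys].astype(np.int32)); F=np.zeros(m.shape,np.uint8); cv2.fillConvexPoly(F,hull,1); F=cv2.erode(F,np.ones((5,5)))
            for k in comps((F>0)&(p.max(2)<60),150):
                c,s,a=rect(C[k][:,:2]); print('   pocket',k.sum(),c.round(4),np.round(s,4),round(a,1),'z',np.median(C[k][:,2]).round(4))
E
python3 meas.py
```

```text
w0 bench z -0.0005571569162737875
 teal 461 [0.5595 0.01  ] [0.0135 0.0522] 11.3 0.019
 teal 410 [0.4317 0.0054] [0.0127 0.0617] -54.7 0.0189
 comp 11221 (246, 61) top 0.0124 [0.5115 0.2509] [0.1327 0.1807] 18.0 mean [0.5012 0.2507]
   pocket 2471 [4.7488 4.6308] [ 0.0708 12.192 ] 46.1 z 0.0054
   pocket 675 [4.7196 4.6181] [ 0.0401 12.2511] 45.9 z 0.0056
 comp 1897 (363, 25) top 0.037 [0.5494 0.1031] [0.0571 0.0577] -64.1 mean [0.5498 0.1032]
 comp 675 (430, 21) top 0.0184 [0.5583 0.0084] [0.0164 0.054 ] 11.6 mean [0.5583 0.0094]
edge comp 668 (501, 110) top 0.0481 [ 0.4389 -0.0918] [0.0088 0.0194] 5.6 mean [ 0.4381 -0.0916]
 comp 551 (349, 113) top 0.0706 [0.4392 0.1119] [0.0127 0.0135] -13.5 mean [0.4393 0.1131]
 comp 644 (421, 119) top 0.0186 [0.4303 0.0047] [0.0163 0.0641] -54.4 mean [0.4312 0.0046]
 comp 170 (281, 164) top 0.0091 [0.3654 0.2004] [0.0054 0.1102] 84.6 mean [0.3651 0.2012]
w1 bench z -0.0008267932009466543
 teal 494 [0.5641 0.0094] [0.0133 0.0614] 10.7 0.0186
 teal 365 [0.4306 0.0044] [0.0125 0.0606] -55.0 0.0188
 comp 10447 (74, 73) top 0.0121 [0.5115 0.2503] [0.
[... 1710 characters left out ...]
3 0.0554] -59.6 mean [ 0.5087 -0.5963]
edge comp 418 (496, 90) top 0.021 [ 0.4709 -0.61  ] [0.0159 0.0434] -66.2 mean [ 0.4713 -0.6096]
 comp 1438 (134, 111) top 0.0517 [ 0.4435 -0.1162] [0.0417 0.0422] 66.4 mean [ 0.4438 -0.1163]
 comp 648 (56, 120) top 0.0176 [0.4295 0.0031] [0.0167 0.0653] -54.8 mean [0.4298 0.0023]
 comp 262 (407, 114) top 0.0107 [ 0.4394 -0.4962] [0.0221 0.0425] -50.1 mean [ 0.4392 -0.4955]
 comp 605 (382, 120) top 0.0108 [ 0.4289 -0.4629] [0.0484 0.0502] -85.1 mean [ 0.4303 -0.4605]
 comp 211 (407, 129) top 0.0108 [ 0.4164 -0.4993] [0.0163 0.0405] -87.0 mean [ 0.418  -0.4974]
 comp 828 (206, 173) top 0.0194 [ 0.352  -0.1944] [0.0167 0.0748] -87.5 mean [ 0.3523 -0.1936]
```

```bash
cat >> h.py <<'E'
def rot(deg):
    a=np.radians(deg); c,s=np.cos(a),np.sin(a)
    return np.array([[c,s,0],[s,-c,0],[0,0,-1.]])
def tray(c,yaw,x,y):
    a=np.radians(yaw); return np.array(c)+[x*np.cos(a)-y*np.sin(a),x*np.sin(a)+y*np.cos(a)]
PC,PY=(.4995,-.3036),-6.65
SC,SY=(.5115,.2505),18.1
def st(m): print(m,'t',round(manip.current_time(),2),'w',round(manip.current_grip_width()*85,1),'F',np.round(manip.current_force(),1),'g',round(manip.current_grip_force(),1),'z',round(manip.current_ee_pos()[2],4))
def pick(xy,th,z,op=1.,eff=40,up=.18):
    manip.set_gripper(op)
    manip.move_ptp([*xy,up],rot(th)); manip.move_l([*xy,z],max_speed=.2); st('down')
    manip.set_gripper(0.,eff); st('grip'); manip.move_l([*xy,up],max_speed=.25); st('up')
def place(xy,th,z,op=1.,up=.18):
    manip.move_ptp([*xy,up],rot(th)); st('over'); manip.move_l([*xy,z+.02],max_speed=.2); manip.move_l([*xy,z],max_speed=.05); st('down')
    manip.set_gripper(op); st('open'); manip.move_l([*xy,up],max_speed=.25); st('up')
E
python3 - <<'E'
from meas import *
for f,c0,y0,pk in [('w0',SC,SY,[(36,0),(-48,0)]),('w2',PC,PY,[(45,0)]),('w1',SC,SY,[(36,0),(-48,0)])]:
    p,C,z=ld(f)
    for q in pk:
        e=tray(c0,y0,q[0]/1000,q[1]/1000); m=(np.linalg.norm(C[...,:2]-e,axis=-1)<(.05 if q[0]>0 else .03))&(p.max(2)<60)&(C[...,2]<.05)
        k=max(comps(m),key=lambda a:a.sum()); c,s,a=rect(C[k][:,:2]); print(f,q,'pred',e.round(4),'meas',c.round(4),np.round(s,4),round(a,1),C[k][:,:2].mean(0).round(4))
pick((.444,-.116),156.3,.022)
E
```

```text
w0 (36, 0) pred [0.5457 0.2617] meas [0.5481 0.2632] [0.0708 0.0723] 46.5 [0.5489 0.2634]
w0 (-48, 0) pred [0.4659 0.2356] meas [0.4689 0.2368] [0.0394 0.0412] 60.9 [0.469 0.237]
w2 (45, 0) pred [ 0.5442 -0.3088] meas [ 0.5466 -0.3094] [0.0561 0.0571] -7.2 [ 0.5466 -0.3097]
w1 (36, 0) pred [0.5457 0.2617] meas [0.548  0.2653] [0.073  0.0737] -0.3 [0.5488 0.2657]
w1 (-48, 0) pred [0.4659 0.2356] meas [0.4676 0.2392] [0.0416 0.0426] -89.9 [0.4678 0.2393]
down t 7.95 w 85.2 F [-0.1 -0.8 -0. ] g 0.0 z 0.0228
grip t 8.43 w 41.3 F [-1.9  0.4  7.1] g 39.5 z 0.0227
up t 9.21 w 41.4 F [-0.3  0.1 -1.2] g 40.4 z 0.179
```

```bash
sed -i 's/^PC.*/PC,PY=(.5017,-.3042),-6.8/; s/^SC.*/SC,SY=(.5136,.2524),18.1/' h.py
python3 - <<'E'
from h import *
place(tray(PC,PY,.045,0),180+PY,.0295)
pick((.4304,.004),125,.0055,op=.5)
E
```

```text
over t 10.09 w 41.6 F [ 0.4  0.4 -0.1] g 40.4 z 0.179
down t 11.44 w 41.2 F [-0.7 -0.2  0. ] g 40.5 z 0.0291
open t 11.95 w 85.1 F [-0.1 -0.  -0.2] g 0.0 z 0.0295
up t 12.7 w 84.7 F [-0.2 -0.  -0.7] g 0.0 z 0.1787
down t 15.48 w 42.6 F [-0.6  0.6  0.2] g 0.0 z 0.0061
grip t 15.82 w 16.2 F [-1.5  0.5  8.7] g 38.9 z 0.0064
up t 16.68 w 16.2 F [ 1.2 -0.8 -0.3] g 39.1 z 0.1792
```

Run:
```python
from h import *
snap('wrist','g1')
```

```text
(no output)
```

View pics/g1.png

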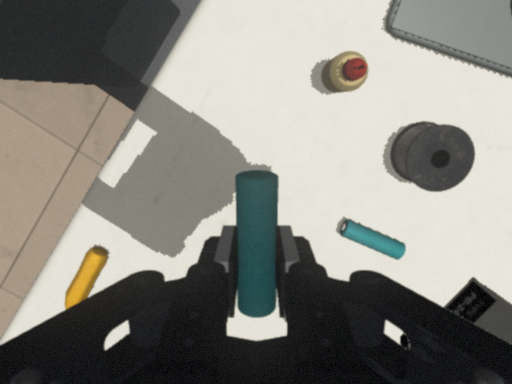

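The cell at (257,243) is held square between the pads. I check its offset in the tool frame from the depth, then place it.

```bash
cat >> h.py <<'E'
def held():
    p,d,c=snap('wrist','held'); C=cloud(d,c); h=cv2.cvtColor(p,cv2.COLOR_RGB2HSV)
    T=(C-manip.current_ee_pos())@np.array(manip.current_tcp_rot())
    m=(h[...,0]>80)&(h[...,0]<100)&(h[...,1]>100)&(d>0)&(abs(T[...,2])<.04)&(np.linalg.norm(T,axis=-1)<.07)
    q=T[m]; lo,hi=np.percentile(q,2,axis=0),np.percentile(q,98,axis=0); print('held x',lo[0].round(4),hi[0].round(4),'y',q[:,1].mean().round(4),'ztop',np.percentile(q[:,2],[2,50]).round(4))
    return (lo[0]+hi[0])/2
E
python3 - <<'E'
from h import *
dx=held(); print(dx)
th=180+PY; xy=tray(PC,PY,-.036+np.clip(dx,-.01,.01),.034)
place(xy,th,.0145,op=.45)
pick((.5645,.0088),192,.0055,op=.5)
held()
E
```

```text
held x -0.028 0.025 y -0.0009 ztop [-0.0119 -0.0102]
-0.001499149207181744
over t 17.99 w 16.2 F [ 0.4  0.2 -0.8] g 39.0 z 0.1796
down t 19.42 w 16.5 F [-1.5  0.5  5. ] g 39.5 z 0.0144
open t 19.76 w 38.0 F [-0.1  0.   0.2] g 0.0 z 0.0143
up t 20.57 w 38.2 F [ 0.2 -0.1 -0.2] g 0.0 z 0.1788
down t 22.93 w 42.4 F [-0.5  0.3 -0.9] g 0.0 z 0.0065
grip t 23.27 w 16.2 F [-1.3  0.2  6.1] g 38.9 z 0.0067
up t 24.12 w 16.2 F [ 0.4  0.4 -1.7] g 39.0 z 0.1788
held x -0.0299 0.018 y -0.0005 ztop [-0.0118 -0.0101]
```

View pics/held.png

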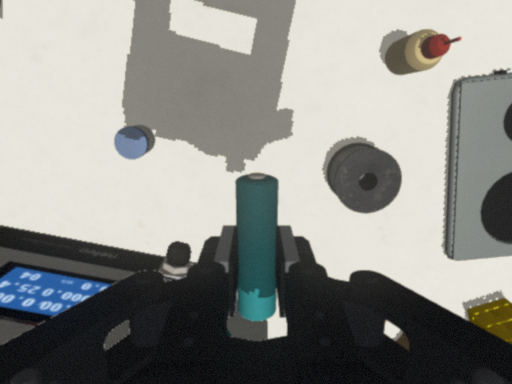

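The second cell is held the same way, rows 176 to 318. I place it in the other groove, then pick up the reel.

Run:
```python
from h import *
place(tray(PC,PY,-.038,-.034),180+PY,.0155,op=.45)
snap('wrist','pk')
pick((.5494,.1029),180,.009,eff=60)
```

```text
over t 25.52 w 16.2 F [ 0.1  0.1 -0.2] g 39.0 z 0.1798
down t 26.94 w 16.2 F [ 0.5 -0.8 -0.4] g 39.1 z 0.0152
open t 27.28 w 38.0 F [0.9 0.7 0. ] g 0.0 z 0.0156
up t 28.09 w 38.4 F [-0.1  0.3  0.3] g 0.0 z 0.1788
down t 31.31 w 84.9 F [0.4 0.9 0.7] g 0.0 z 0.01
grip t 31.77 w 50.9 F [-5.  -1.4 15.6] g 59.5 z 0.0106
up t 32.6 w 50.4 F [-1.2 -0.1 -3.5] g 62.8 z 0.1785
```

View pics/pk.png

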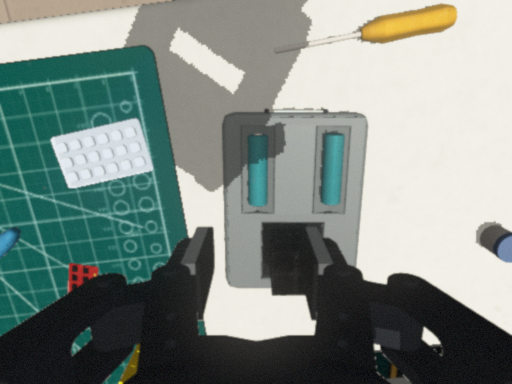

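Both cells lie in their grooves at (257,170) and (332,168). The reel grip reads 50.9 mm where 58 mm is expected, so I check the grip.

Run:
```python
from h import *
snap('wrist','rg'); snap('side','rs')
a=cv2.imread('pics/rs.png')[130:322,120:376]
cv2.imwrite('pics/r.png',np.hstack([cv2.resize(cv2.imread('pics/rg.png'),(400,300)),cv2.resize(a,(400,300))]))
```

```text
(no output)
```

View pics/r.png

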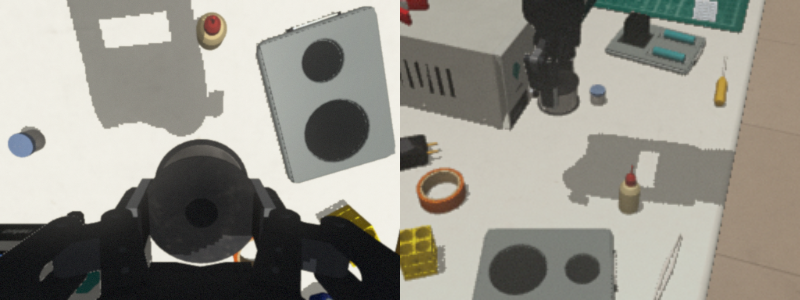

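Run:
```python
from meas import *
p,C,z=ld('rg'); T=(C-manip.current_ee_pos())@np.array(manip.current_tcp_rot())
def pl(m,s):
    q=T[m]; A=np.c_[q[:,:2],np.ones(len(q))]; k=np.linalg.lstsq(A,q[:,2],rcond=None)[0]
    print(s,m.sum(),'tilt deg x,y',np.degrees(np.arctan(k[:2])).round(1),'z0',k[2].round(4),'mean',q.mean(0).round(4),'res',np.std(q[:,2]-A@k).round(4))
m=np.zeros(p.shape[:2],bool); m[225:250,215:300]=1; pl(m,'top')
for v in range(180,345,12): print(v,T[v,260].round(4),end=' ')
print()
for u in range(180,340,10): print(u,T[240,u].round(4),end=' ')
```

```text
top 2125 tilt deg x,y [43.2 -5.8] z0 -0.0387 mean [-0.0407  0.0581 -0.0829] res 0.0029
180 [0.0278 0.0009 0.0108] 192 [ 0.0258  0.0008 -0.0024] 204 [ 0.0276  0.0006 -0.0243] 216 [ 0.0232  0.0006 -0.0249] 228 [ 0.0181  0.0006 -0.0239] 240 [ 0.0136  0.0007 -0.0246] 252 [ 0.009   0.0007 -0.0253] 264 [-0.0083  0.0009 -0.002 ] 276 [-0.008   0.0008 -0.013 ] 288 [-0.008   0.0008 -0.0223] 300 [-0.0118  0.0008 -0.0248] 312 [-0.0171  0.0008 -0.0249] 324 [-0.0218  0.0008 -0.026 ] 336 [-0.0283  0.0008 -0.0249] 
180 [ 0.0113 -0.0304 -0.0196] 190 [ 0.0139 -0.0253 -0.0255] 200 [ 0.0137 -0.0217 -0.025 ] 210 [ 0.0136 -0.018  -0.0247] 220 [ 0.0138 -0.0142 -0.0251] 230 [ 0.0135 -0.0105 -0.0245] 240 [ 0.0133 -0.0068 -0.024 ] 250 [ 0.0134 -0.0031 -0.0242] 260 [ 0.0136  0.0007 -0.0246] 270 [ 0.0139  0.0044 -0.0253] 280 [ 0.0137  0.0081 -0.0247] 290 [ 0.0134  0.0119 -0.0242] 300 [ 0.0133  0.0157 -0.0239] 310 [ 0.0133  0.0194 -0.0239] 320 [ 0.0136  0.0231 -0.0244] 330 [ 0.0109  0.0282 -0.0184]
```

The reel is level and centred, with its underside 11 mm below the TCP. I place it, then do the tin.

Run:
```python
from h import *
place(tray(SC,SY,.036,0),180,.018)
pick((.5602,-.1045),180,.008,op=.7)
if manip.current_grip_width()*85>20:
    place(tray(SC,SY,-.048,0),180+SY,.0155,op=.6)
    manip.move_ptp([.42,.30,.30],rot(180)); 
manip.move_ptp([.40,.24,.36],rot(0)); snap('wrist','f0')
manip.move_ptp([.40,-.28,.36],rot(0)); snap('wrist','f1'); snap('side','f2'); st('end')
I=[cv2.resize(cv2.imread('pics/f%d.png'%i)[:220],(700,300)) for i in (0,1)]
cv2.imwrite('pics/f.png',np.vstack(I))
```

```text
over t 33.38 w 50.7 F [ 0.7 -1.1 -2.9] g 62.8 z 0.1791
down t 34.79 w 50.6 F [ 0.4 -1.1 -2.9] g 62.9 z 0.0178
open t 35.23 w 84.7 F [ 0.1  1.6 -0.6] g 0.0 z 0.0182
up t 36.03 w 84.8 F [ 0.1 -0.3  0.5] g 0.0 z 0.1787
down t 38.8 w 59.3 F [ 0.7 -0.1 -0.3] g 0.0 z 0.009
grip t 39.2 w 25.9 F [-1.2  0.3  5.7] g 39.0 z 0.009
up t 40.04 w 26.1 F [-0.3 -0.8 -1.7] g 39.3 z 0.1787
over t 41.38 w 26.1 F [ 0.4 -0.2 -0.4] g 39.3 z 0.1798
down t 42.8 w 26.2 F [ 0.1  0.6 -0.3] g 39.3 z 0.0152
open t 43.17 w 51.2 F [-0.3 -0.1  1.1] g 0.0 z 0.0155
up t 43.98 w 51.3 F [0.3 0.1 0.2] g 0.0 z 0.1789
end t 49.21 w 50.9 F [-0.4 -0.1  0.2] g 0.0 z 0.36
```

View pics/f.png

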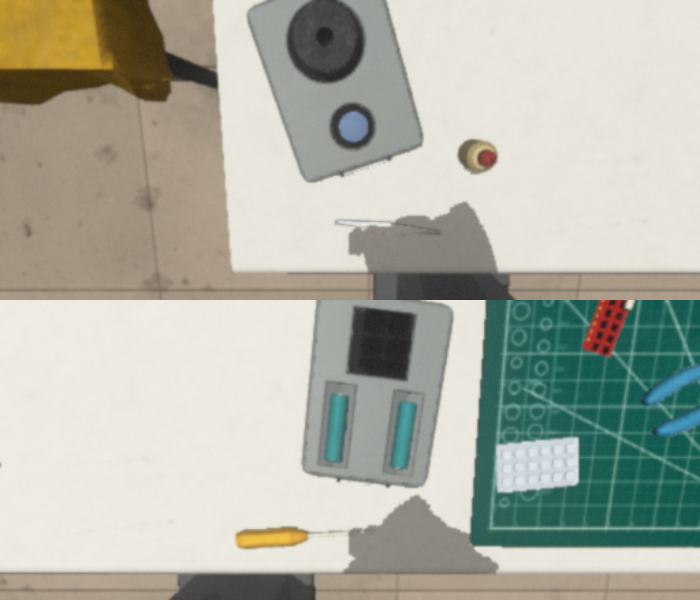

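Run:
```python
from meas import *
for f,c0,y0,L in [('f0',SC,SY,[('reel',36,0,.03),('tin',-48,0,.02)]),('f1',PC,PY,[('frame',45,0,.026),('c1',-36,34,.035),('c2',-36,-34,.035)])]:
    p,C,z=ld(f); h=cv2.cvtColor(p,cv2.COLOR_RGB2HSV)
    for n,x,y,r in L:
        e=tray(c0,y0,x/1e3,y/1e3); m=(np.linalg.norm(C[...,:2]-e,axis=-1)<r)&(C[...,2]>.018); q=C[m]
        zz=np.percentile(q[:,2],95); t=q[q[:,2]>zz-.005]; c,s,a=rect(t[:,:2])
        print(n,'target',e.round(4),'top z',zz.round(4),'c',c.round(4),np.round(s,4),round(a,1))
```

```text
reel target [0.5478 0.2636] top z 0.0427 c [0.547  0.2628] [0.0572 0.0575] 0.3
tin target [0.468  0.2375] top z 0.0352 c [0.4677 0.2364] [0.0266 0.0269] 0.7
frame target [ 0.5464 -0.3095] top z 0.0583 c [ 0.5452 -0.3108] [0.0415 0.0417] -6.1
c1 target [ 0.47   -0.2662] top z 0.0257 c [ 0.4669 -0.2663] [0.0159 0.0631] -6.5
c2 target [ 0.4619 -0.3337] top z 0.0257 c [ 0.4597 -0.3336] [0.0169 0.0641] -6.3
```

All the items are seated at the expected heights: reel top 42 mm, tin 34 to 35 mm, frame 58 to 59 mm and cells 25.5 mm. The flux bottle and the screwdriver show no sign of having moved.

```bash
python3 -c "
from bench import manip
print(manip.sign_off())"
```

```text
the job is handed in; nothing more can be done
None
```

Both kits are made up and handed in at about 49 s. The frame, both cells, the reel and the tin all measured as seated in their pockets, and the bottle, tape and screwdriver were not touched.

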